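Tip the sample pan over, push it under the crusher's spout and press start

ROBOT

A 6-joint arm with a two-finger parallel gripper is mounted at the origin on the work surface. World frame = base frame: x ahead of the robot, y to its left, z up, the work surface at z = 0. Lengths are in mm, angles in rad, forces in N, time in s.
With the tool pointing down it reaches from about 275 to 725 mm from the base axis. Payload 5.6 kg.
Tool frame: the origin (TCP) lies midway between the tips of the shut fingers; the grasp point (between the pads) lies 19 mm behind it; z points along the fingers, y is the direction in which the jaws open and shut (so a half turn about z gives the same grasp; the last joint's range is limited). The gripper opens to 85 mm and grips with 20 to 120 N. Pads are 22 mm wide; open, the fingers measure 114 mm over their backs; the gripper's body (76 mm by 85 mm) begins 54 mm behind the grasp point. The pads swing forward as they close: fully open they stand 13 mm farther back than shut.
Start: joints at [1.45, 0.255, 0.108, 0, -1.424, -0.285], TCP at [217.088, 505.337, 231.283] pointing down, gripper open.
Joint ranges: [-2.95, 2.95], [-1.21, 1.97], [-1.09, 1.5], [-2.87, 1.71], [-2.94, -0.07], [-3.05, 3.05]. Speed limits (rad/s): [2.57, 2.57, 3.14, 3.14, 3.14, 3.14].

INTERFACE

Orientations are given as a 3x3 rotation matrix whose columns are the frame's x, y, z axes.
In Python, from workcell import robot, vision gives the robot as it stands.
- The arm moves only by the tool jog_arm, never from a script. Its argument "rows" is a list that holds one entry, the list of rows, each a list of 7 numbers: the finger opening in m, from 0 to 0.0854, then the shift along the tool's x, y, z in m, then the turn, a rotation vector about the tool's x, y, z in rad. A call has 1 to 8 rows; each row shifts and turns the pose as measured when the row begins, along the tool's axes as they then stand; what a row does not reach is not made up. A row lasts 1/10 s, in which the tool goes at most 50 mm and 8.59 degrees, less where a joint would pass 70% of its speed; a pose out of reach is approached as far as the arm can. A call with a gripper value outside its range is refused whole. The fingers move at their own pace and stop on an object; "squeeze" is the grip in N (left out, the last holds). Time passes only in rows, so rows that do not move let the fingers close. It gives the time, the measured TCP pose, the force and the opening at its end, in the units of the state.
- robot.observe(): the state, without advancing time (a new reading comes with each control period).
- vision.camera(name): name is "scene" or "top" or "wrist"; returns a dict with "frame" (400x640x3 uint8, blue, green, red), "mtx" (3x3 intrinsics, pixels), "R" (3x3) and "t" (3): a world point X has camera coordinates R X + t; the wrist camera has in their place "hand_eye" (4x4, takes a point from camera to tool coordinates, whose origin is the TCP and whose axes are the flange's). Camera axes: x right, y down, z forward; pixel columns grow to the right and rows downward; lengths in mm; the calibration is good to about 2 mm. The wrist camera is an equidistant fisheye: a pixel r from the principal point sees the ray r / f radians off the axis. A picture is of the moment at which its call begins: read the wrist's pose just before it. There is no depth.
- robot.sign_off(): hands the job in, once; it reports no verdict.
The state is a dict: "time_s": time; "qpos": joint angles; "joint_vel": joint speeds; "effort": joint torques, N m; "eef_pos": TCP position; "eef_rot": TCP orientation; "force": force on the tool from outside, world axes, zero at the start; "wrist_torque": the same for the moment, N m; "gripper_width": finger opening in mm.
Only numpy, scipy, OpenCV 4.12 (cv2) and the standard library are available. Lean on these libraries where they do the work, as an engineer would, in place of code of your own. Each camera call takes 0.05 s, during which the arm holds its last target.

TASK

The black sample pan stands on end in front of the green crusher: push it over towards the crusher so that it lies on its base with the open side up, then push it along the bench between the yellow guides until it is fully home against the crusher's front, under the spout. Then push the green start button down and let it come up again. Only push: do not pick up or lift the pan, keep off the red button, and leave everything else where it is.

Things in the scene. Friction and masses are not known exactly. Their poses are not given: they have to be found in the camera images.
- pan: Black open sample pan with a blue floor inside, 110 x 160 x 50 mm, walls 3 mm, about 0.4 kg, loose. Origin: centre of that box. It starts standing on a short end, 160 mm tall: z up, 110 wide along x, 50 thick along y; the closed base is its +y side, facing the crusher. Lying as wanted, its y points down, z to the crusher, origin 25 mm up.
- pan_top (a point): Middle of the top end of the standing pan, 80 mm above the pan's origin. Pushed here towards the pan's +y, the pan overbalances at about 11 degrees and falls over by itself, turning about the bottom edge of its +y side.
- bay (a point): Where the pan's origin must end: 25 mm above the bench, 81 mm in front of the crusher's upright front. y points level into the crusher (the way to push), x along its front, z up. Home, the pan's z lies along this y and its x along this x. The pan starts 335 to 385 mm in front of the crusher's front, within 12 mm of this y line.
- mouth (a point): On the bench, midway between the outer ends of the two yellow guides, 148 mm in front of the crusher's front. Guides 30 mm high: about 210 mm apart here, narrowing to 126 mm (8 mm to spare each side of the pan) at 75 mm from the front, then straight.
- spout_lip (a point): Lowest edge of the steel spout over the bay, 90 mm wide, 53 mm out from the crusher's front and 114 mm above the bench. Crusher body behind it: 300 mm wide, 266 mm high.
- start (a joint): The green start button's travel: 0 up, 0.006 m fully down; spring, about 5 N at full depth; it comes up by itself. It counts as pushed beyond 0.004 m.
- start_top (a point): Centre of the green button's top face (32 mm diameter), press straight down. It sits with the red one, 90 mm apart centre to centre, on a low grey station 190 x 110 x 50 mm on the bench; which is which changes.
- stop (a joint): The red stop button's travel, as for the green one. Not to be pushed.
- stop_top (a point): Centre of the red button's top face.
- jar_a: Sample jar with white lid, 60 mm diameter, 90 mm high, origin at its underside. Leave alone.
- jar_b: Sample jar with blue lid, 60 mm diameter, 90 mm high, origin at its underside. Leave alone.
- sieve: Round brass sieve, 158 mm diameter, 50 mm high, origin at its underside. Leave alone.
- brush: Brush, 200 mm long, lying on top of the crusher. Leave alone.
- weight: Brass check weight, 44 mm diameter, 50 mm high, origin at its underside. Leave alone.
There are look-alikes about, which are no part of the job. What is shaped like the pan but orange or turquoise is not meant.

How it is judged:
By the outcome, as a careful person would: the job done as asked, in the order asked, and still so for the second after the job is handed in, with the robot touching nothing.
It also fails if it takes over 64 s, if anything falls off the work surface, if the arm or the gripper's body presses on something with over 40 N, if the wrist force passes 120 N, or if a joint passes its speed limit or range.

## Working session

There is one attempt and no reset: what is moved stays moved. The work goes in short steps, Python scripts to look and compute and a tool call to move; the robot and the scene stay as the last step left them, time stands still between calls to the robot, and variables do not carry over. Pictures are saved under pics/ and viewed, and the job is handed in when it is done.

Besides the shell and the picture viewer there is one more tool, called as name(argument=value, ...) on one line, values as JSON. jog_arm: Moves the arm, as the interface text tells. Its arguments: {"type":"object","properties":{"rows":{"type":"array","items":{"type":"array","items":{"type":"array","items":{"type":"number"}}}},"squeeze":{"type":"number"}},"required":["rows"]}

```bash
mkdir -p pics; ls; cat > h.py <<'E'
import numpy as np, cv2
from workcell import robot, vision
def ray(c,u,v):
    d=np.linalg.inv(c["mtx"])@np.array([u,v,1.]); R=np.array(c["R"]);t=np.array(c["t"]).ravel()
    return -R.T@t, R.T@d
def onz(c,u,v,z):
    o,d=ray(c,u,v); return o+d*(z-o[2])/d[2]
def proj(c,X):
    p=np.array(c["mtx"])@(np.array(c["R"])@np.array(X,float)+np.array(c["t"]).ravel()); return p[:2]/p[2]
E
python3 - <<'E'
from h import *
for n in ("scene","top"):
    c=vision.camera(n); cv2.imwrite(f"pics/{n}0.png",c["frame"]); print(n,np.round(ray(c,320,200),2))
s=robot.observe(); print(s["time_s"],s["eef_pos"],np.round(s["eef_rot"],3),s["gripper_width"])
E
```

```text
pics
scene [[ 1.17635e+03 -3.56720e+02  9.29820e+02]
 [-6.20000e-01  3.70000e-01 -6.90000e-01]]
top [[ 2.66980e+02  4.16000e+01  1.59396e+03]
 [ 1.60000e-01  1.00000e-02 -9.90000e-01]]
0.1 [216.89736175 504.96209117 230.48546022] [[ 0.919 -0.395 -0.001]
 [-0.395 -0.919 -0.002]
 [ 0.     0.002 -1.   ]] 85.44129005047446
```

View pics/scene0.png

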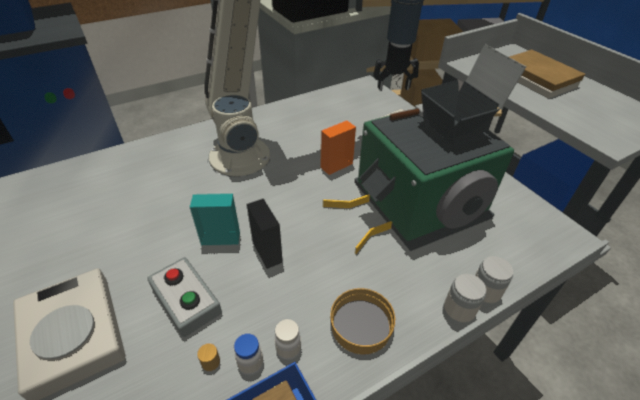

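View pics/top0.png

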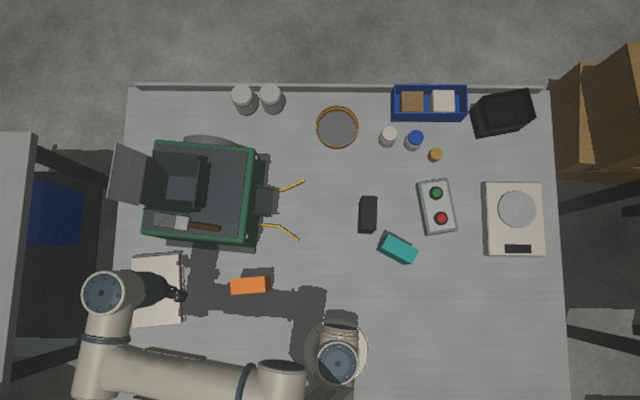

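The top view shows candidates for the pan: black box at (368,214), turquoise at (397,248), orange at (250,285), and a black bin at (503,112). The black one in front of the guides (ends (303,182) and (298,239)) is the pan. The green button is at (437,193), red at (442,218).

```bash
python3 - <<'E'
from h import *
c=vision.camera("top"); f=c["frame"]
cv2.imwrite("pics/topc.png",cv2.resize(f[130:270,230:430],None,fx=4,fy=4,interpolation=cv2.INTER_CUBIC))
d=vision.camera("scene"); g=d["frame"]
cv2.imwrite("pics/scc.png",cv2.resize(g[150:290,180:400],None,fx=3.6,fy=3.6,interpolation=cv2.INTER_CUBIC))
for n,cc,im in(("top",c,f),("scene",d,g)):
  h=cv2.cvtColor(im,cv2.COLOR_BGR2HSV)
  for k,lo,hi in(("green",(45,80,30),(85,255,255)),("red",(0,150,60),(6,255,255)),("red2",(174,150,60),(180,255,255)),("yel",(15,120,80),(32,255,255))):
    m=cv2.inRange(h,lo,hi); N,_,st,ce=cv2.connectedComponentsWithStats(m)
    for i in range(1,N):
      if st[i,4]>25: print(n,k,st[i],ce[i].round(1),onz(cc,*ce[i],60).round(1))
print(c["mtx"])
E
```

```text
top green [ 141  141  114  102 1252] [217.5 200.6] [508.8 419.7  60. ]
top green [432 188  10   9  68] [436.4 192.2] [ 547.  -347.4   60. ]
top red [437 214   9   8  57] [441.3 217.5] [ 457.9 -361.8   60. ]
top yel [316 106  42  31 173] [339.4 115.3] [825.4  -6.5  60. ]
top yel [430 148  12  12 103] [435.7 153.3] [ 687.3 -348.9   60. ]
top yel [275 180  30  11  68] [290.2 185.9] [564.1 165.4  60. ]
top yel [258 224  41  17  87] [278.1 228.7] [412.3 204.   60. ]
scene green [45 92 11 11 97] [49.9 97.3] [-670.1 -549.5   60. ]
scene green [ 363  121  151  119 5491] [422.5 183.2] [500.3 437.3  60. ]
scene green [182 292  14  12 136] [188.6 297.4] [ 541.3 -347.8   60. ]
scene red [166 269  13  11 106] [172.2 273.9] [ 451.7 -363.    60. ]
scene red2 [64 89 10  9 57] [68.3 93.3] [-669.3 -480.5   60. ]
scene yel [ 512   51   72   34 1150] [546.9  67.9] [ 156.5 1502.6   60. ]
scene yel [324 194  46  14 329] [346.5 202.2] [452.2 174.1  60. ]
scene yel [356 222  36  31 259] [373.  233.4] [596.8 170.3  60. ]
scene yel [ 331  289   64   65 1158] [362.4 317. ] [800.2  -7.2  60. ]
scene yel [198 344  19  26 359] [207.2 355.4] [ 706.1 -357.5   60. ]
scene yel [254 383  41  17 361] [277.4 393.6] [ 857.  -259.6   60. ]
[[443.66132275   0.         318.90094229]
 [  0.         443.66132275 201.90580708]
 [  0.           0.           1.        ]]
```

View pics/topc.png

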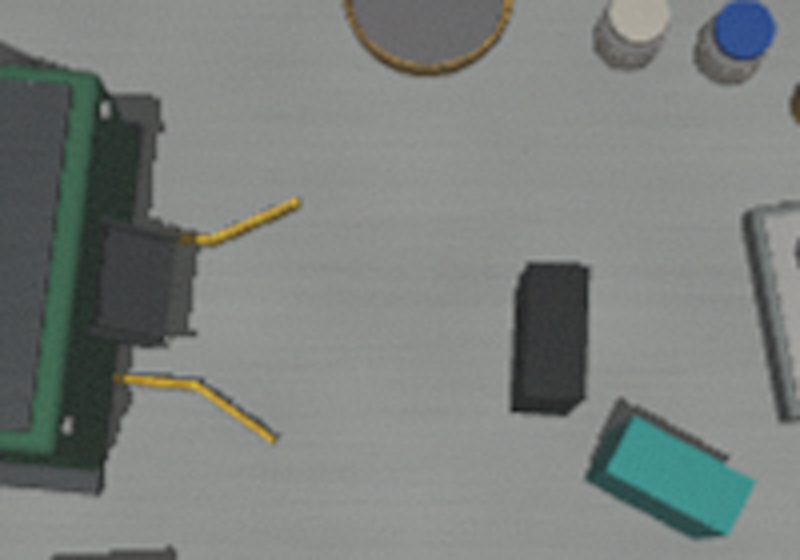

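View pics/scc.png

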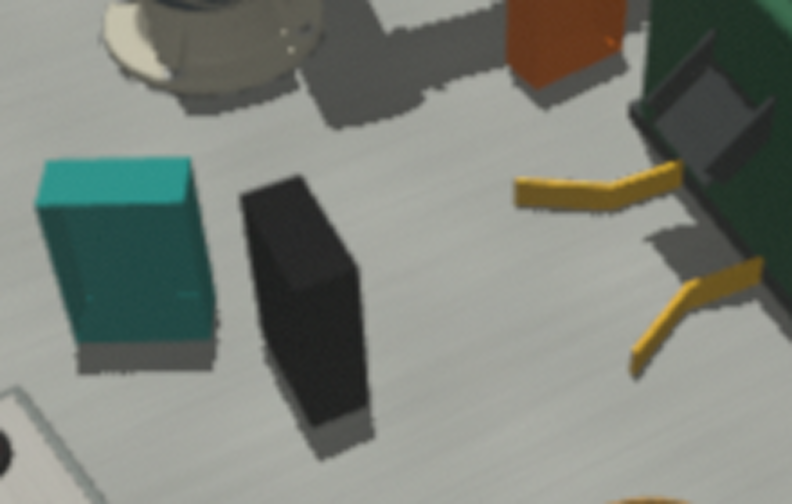

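```bash
python3 - <<'E'
from h import *
c=vision.camera("top"); d=vision.camera("scene")
T=lambda x,y,z:onz(c,x/4+230,y/4+130,z).round(1)
S=lambda x,y,z:onz(d,x/3.6+180,y/3.6+150,z).round(1)
print("guide ends",T(297,202,30),T(275,439,30),"bends",T(210,240,30),T(198,383,30))
print("scene ends",S(633,355,30),S(515,180,30), "bends",S(690,287,30),S(609,187,30))
print("pan top T",[T(*p,160) for p in((527,263),(590,266),(585,398))],"base left",T(512,411,0),T(566,414,0))
print("pan top S",[S(*p,160) for p in((240,196),(300,176),(358,268),(303,290))],"base",S(315,425,0),S(368,405,0))
print("crusher top front edge T z266",T(100,75,266),T(50,450,266))
print("spout lip T",T(197,238,114),T(193,333,114))
print("base plate",T(160,97,0),T(100,492,0))
# buttons two-view
for a,b in(((436.4,192.2),(188.6,297.4)),((441.3,217.5),(172.2,273.9))):
  o1,d1=ray(c,*a);o2,d2=ray(d,*b)
  A=np.stack([d1,-d2],1);s=np.linalg.lstsq(A,o2-o1,rcond=None)[0]
  print("btn",(o1+s[0]*d1).round(1),(o2+s[1]*d2).round(1))
E
```

```text
guide ends [590.2 117.7  30. ] [377.1 133.3  30. ] bends [554.7 195.1  30. ] [425.8 202.5  30. ]
scene ends [599.4 112.   30. ] [381.5 132.6  30. ] bends [563.  193.4  30. ] [430.4 200.4  30. ]
pan top T [array([514.3, -78. , 160. ]), array([ 512.3, -129.5,  160. ]), array([ 404. , -124.5,  160. ])] base left [406.8 -77.5   0. ] [ 404.7 -125.9    0. ]
pan top S [array([ 409.3, -125.9,  160. ]), array([411.7, -77.9, 160. ]), array([518.7, -81.7, 160. ]), array([ 518.4, -124.6,  160. ])] base [ 514.7 -127.3    0. ] [517.9 -82.8   0. ]
crusher top front edge T z266 [640.1 260.4 266. ] [350.3 287.8 266. ]
spout lip T [540.8 198.  114. ] [459.5 199.2 114. ]
base plate [694.3 247.8   0. ] [330.  290.8   0. ]
btn [ 545.9 -346.1   65.1] [ 545.4 -347.8   65.5]
btn [ 457.2 -360.4   65.1] [ 456.5 -362.9   65.7]
```

jog_arm(rows=[[[0.06,-0.002,0.035,-0.014,0,0,0],[0.06,-0.002,0.039,-0.014,0,0,0],[0.06,-0.002,0.039,-0.014,0,0,0],[0.06,-0.002,0.039,-0.014,0,0,0],[0.06,-0.002,0.039,-0.014,0,0,0]]])

```text
time_s: 0.8
eef_pos: [130.9, 329.7, 298.3]
eef_rot: [[0.918, -0.398, -0.002], [-0.398, -0.917, -0.012], [0.003, 0.012, -1.0]]
force: [-1.0, -0.5, 0.6]
gripper_width: 60.2
```

```bash
cat >> h.py <<'E'
def to(x,y,z,ax=0.085):
    s=robot.observe();R=np.array(s["eef_rot"]);p=np.array(s["eef_pos"])
    # desired: tool y=(-cos,sin*)..., heading of tool x = +y-ish
    X=np.array([ax,1,0]);X/=np.linalg.norm(X);Z=np.array([0,0,-1.]);Rd=np.stack([X,np.cross(Z,X),Z],1)
    from scipy.spatial.transform import Rotation as Q
    print("t",s["time_s"],"p",p.round(1),"d_tool",(R.T@(np.array([x,y,z])-p)).round(1),"rot",Q.from_matrix(R.T@Rd).as_rotvec().round(3),"F",np.round(s["force"],1),"w",round(s["gripper_width"],1),"q",np.round(s["qpos"],2))
E
python3 -c "
from h import *
to(350,100,300)"
```

```text
t 0.8 p [130.9 329.7 298.3] d_tool [292.4 123.7   0.7] rot [ 0.011  0.009 -1.895] F [-1.  -0.5  0.6] w 60.2 q [ 1.64 -0.15 -0.15 -0.   -1.58 -0.48]
```

jog_arm(rows=[[[0.06,0.037,0.015,0,0,0,0],[0.06,0.037,0.015,0,0,0,0],[0.06,0.037,0.015,0,0,0,0],[0.06,0.037,0.015,0,0,0,0],[0.06,0.037,0.015,0,0,0,0],[0.06,0.037,0.015,0,0,0,0],[0.06,0.037,0.015,0,0,0,0],[0.06,0.037,0.015,0,0,0,0]]])

```text
time_s: 1.6
eef_pos: [358.2, 95.9, 303.9]
eef_rot: [[0.926, -0.378, 0.003], [-0.378, -0.926, 0.005], [0.001, -0.005, -1.0]]
force: [1.0, 1.7, 0.7]
gripper_width: 60.0
```

```bash
sed -i 's/X=np.array(\[ax,1,0\])/X=-np.array([ax,1,0])/' h.py
python3 -c "
from h import *
to(448,-175,300)"
```

```text
t 1.6 p [358.2  95.9 303.9] d_tool [185.5 216.9   2.9] rot [-0.005  0.003  1.268] F [1.  1.7 0.7] w 60.0 q [ 0.69 -0.13 -0.12 -0.   -1.57  0.49]
```

jog_arm(rows=[[[0.06,0.023,0.027,0,0,0,0],[0.06,0.023,0.027,0,0,0,0],[0.06,0.023,0.027,0,0,0,0],[0.06,0.023,0.027,0,0,0,0],[0.06,0.023,0.027,0,0,0,0],[0.06,0.023,0.027,0,0,0,0],[0.06,0.023,0.027,0,0,0,0],[0.06,0.023,0.027,0,0,0,0]]])

```text
time_s: 2.4
eef_pos: [449.4, -186.6, 302.6]
eef_rot: [[0.925, -0.38, 0.004], [-0.38, -0.925, 0.005], [0.002, -0.006, -1.0]]
force: [1.0, 1.6, -0.5]
gripper_width: 59.8
```

jog_arm(rows=[[[0.06,0,0,0,0,0,0.149],[0.06,0,0,0,0,0,0.149],[0.06,0,0,0,0,0,0.149],[0.06,0,0,0,0,0,0.149],[0.06,0,0,0,0,0,0.149],[0.06,0,0,0,0,0,0.149],[0.06,0,0,0,0,0,0.149],[0.06,0,0,0,0,0,0.149]]])

```text
time_s: 3.2
eef_pos: [449.2, -191.7, 299.9]
eef_rot: [[-0.024, -1.0, -0.001], [-1.0, 0.024, 0.006], [-0.005, 0.001, -1.0]]
force: [0.7, -0.3, 0.9]
gripper_width: 60.1
```

```bash

python3 -c "
from h import *
to(452,-165,142,0.06)
c=vision.camera('top');cv2.imwrite('pics/t1.png',cv2.resize(c['frame'][130:270,230:470],None,fx=3.3,fy=3.3,interpolation=2))
c=vision.camera('wrist');cv2.imwrite('pics/w1.png',c['frame'])"
```

```text
t 3.2 p [ 449.2 -191.7  299.9] d_tool [-25.9  -2.3 158. ] rot [0.002 0.005 0.036] F [ 0.7 -0.3  0.9] w 60.1 q [-0.09  0.12  0.12 -0.01 -1.57  0.06]
```

View pics/w1.png

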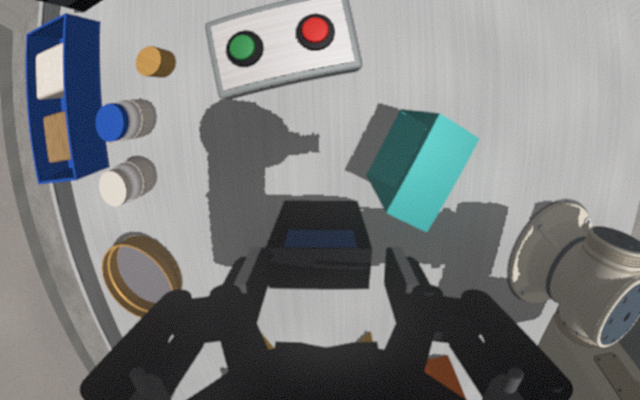

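View pics/t1.png

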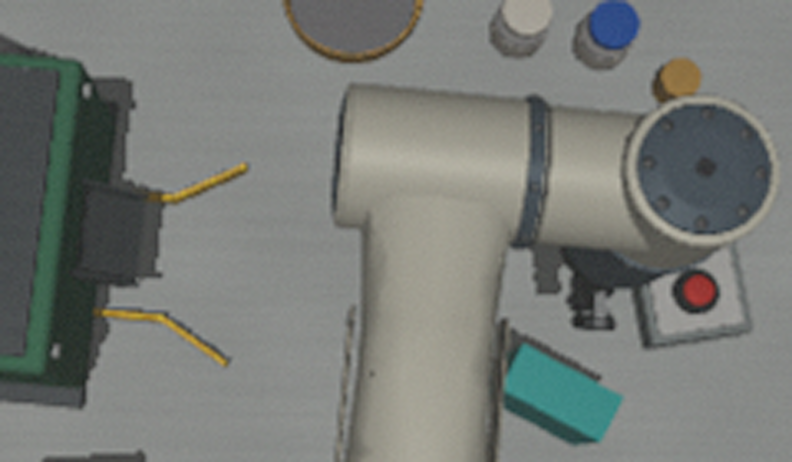

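jog_arm(rows=[[[0.06,-0.005,-0.005,0.03,0,0,0.03],[0.06,-0.005,-0.004,0.035,0,0,0],[0.06,-0.005,0,0.035,0,0,0],[0.06,-0.005,0,0.03,0,0,0],[0.06,0,0,0.015,0,0,0],[0.06,0,0,0,0,0,0]]])

```text
time_s: 3.9
eef_pos: [459.8, -171.0, 151.3]
eef_rot: [[-0.024, -1.0, 0.003], [-1.0, 0.024, 0.005], [-0.005, -0.003, -1.0]]
force: [-0.2, 0.1, 0.3]
gripper_width: 59.9
```

```bash

python3 -c "
from h import *
to(459,-165,150,0.06)
c=vision.camera('scene');cv2.imwrite('pics/s2.png',cv2.resize(c['frame'][120:300,150:400],None,fx=3.2,fy=3.2,interpolation=2))
c=vision.camera('wrist');cv2.imwrite('pics/w2.png',c['frame'])"
```

```text
t 3.9 p [ 459.8 -171.   151.3] d_tool [-6.   1.   1.3] rot [-0.003  0.005  0.036] F [-0.2  0.1  0.3] w 59.9 q [-0.04  0.18 -0.2  -0.   -1.19  0.02]
```

View pics/w2.png

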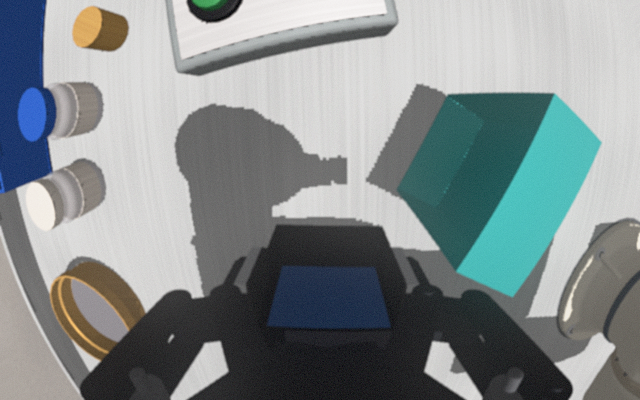

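View pics/s2.png

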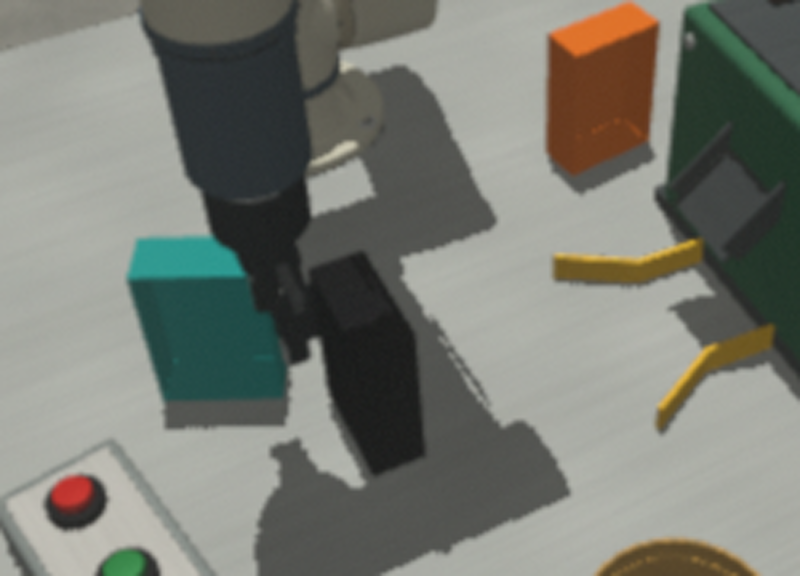

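jog_arm(rows=[[[0.06,-0.015,0,0,0,0,0],[0.06,-0.012,0,0,0,0,0],[0.06,-0.01,0,0,0,0,0],[0.06,-0.01,0,0,0,0,0],[0.06,-0.01,0,0,0,0,0]]])

```text
time_s: 4.5
eef_pos: [466.0, -113.2, 159.3]
eef_rot: [[-0.022, -1.0, 0.017], [-1.0, 0.022, 0.002], [-0.002, -0.017, -1.0]]
force: [-0.3, 0.3, -0.1]
gripper_width: 60.2
```

```bash

python3 -c "
from h import *
to(459,-105,150,0.06)
c=vision.camera('scene');cv2.imwrite('pics/s3.png',cv2.resize(c['frame'][120:300,150:400],None,fx=3.2,fy=3.2,interpolation=2))"
```

```text
t 4.5 p [ 466.  -113.2  159.3] d_tool [-8.   7.3  9.2] rot [-0.017  0.002  0.038] F [-0.3  0.3 -0.1] w 60.2 q [ 0.09  0.14 -0.22 -0.   -1.19 -0.11]
```

View pics/s3.png

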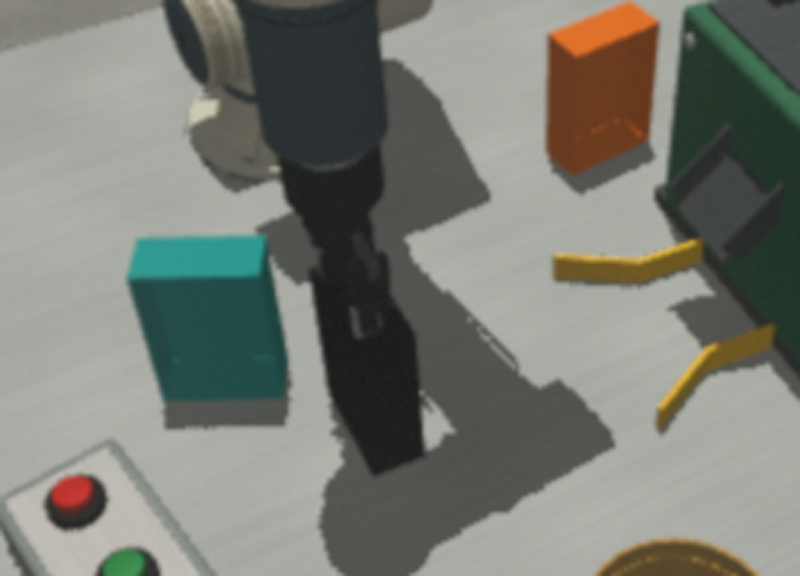

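jog_arm(rows=[[[0.06,0.0,0.0,-0.01,0,0,0],[0.06,0.03,0.004,0,0,0,0],[0.06,0.03,0.002,0,0,0,0],[0.06,0,0,0.014,0,0,0.03],[0.06,0,0,0.014,0,0,0],[0.06,0,0,0,0,0,0]]])

```text
time_s: 5.15
eef_pos: [461.0, -174.3, 145.7]
eef_rot: [[-0.048, -0.999, 0.022], [-0.999, 0.048, -0.0], [-0.001, -0.022, -1.0]]
force: [-0.8, 0.8, -0.9]
gripper_width: 60.1
```

```bash

python3 -c "
from h import *
to(459,-165,142,0.06)"
```

```text
t 5.15 p [ 461.  -174.3  145.7] d_tool [-9.2  2.5  3.7] rot [-0.022  0.001  0.012] F [-0.8  0.8 -0.9] w 60.1 q [-0.04  0.17 -0.22 -0.   -1.16 -0.  ]
```

jog_arm(rows=[[[0.06,-0.012,0,0.004,-0.022,0,0.01],[0.06,0,0,0,0,0,0],[0.06,-0.012,0.001,0,0,0,0],[0.06,-0.012,0.001,0.001,0,0,0]]])

```text
time_s: 5.55
eef_pos: [462.5, -138.7, 144.4]
eef_rot: [[-0.059, -0.998, 0.003], [-0.998, 0.059, -0.001], [0.001, -0.003, -1.0]]
force: [0.6, -1.8, 0.9]
gripper_width: 60.0
```

```bash

python3 -c "
from h import *
to(459,-105,142,0.06)"
```

```text
t 5.55 p [ 462.5 -138.7  144.4] d_tool [-33.5   5.5   2.4] rot [-0.003 -0.001  0.001] F [ 0.6 -1.8  0.9] w 60.0 q [ 0.03  0.17 -0.23  0.   -1.17 -0.09]
```

jog_arm(rows=[[[0.06,-0.008,0.001,0.002,0,0,0],[0.06,-0.008,0.001,0.001,0,0,0],[0.06,-0.008,0.001,0.001,0,0,0]]])

```text
time_s: 5.85
eef_pos: [461.0, -111.8, 141.3]
eef_rot: [[-0.057, -0.998, 0.006], [-0.998, 0.057, -0.001], [0.001, -0.006, -1.0]]
force: [0.1, 0.1, -0.2]
gripper_width: 59.9
```

```bash

python3 -c "
from h import *
to(459,-105,142,0.06)
c=vision.camera('scene');cv2.imwrite('pics/s4.png',cv2.resize(c['frame'][120:300,150:400],None,fx=3.2,fy=3.2,interpolation=2))"
```

```text
t 5.85 p [ 461.  -111.8  141.3] d_tool [-6.7  2.4 -0.7] rot [-0.006 -0.001  0.002] F [ 0.1  0.1 -0.2] w 59.9 q [ 0.09  0.15 -0.26  0.   -1.16 -0.15]
```

View pics/s4.png

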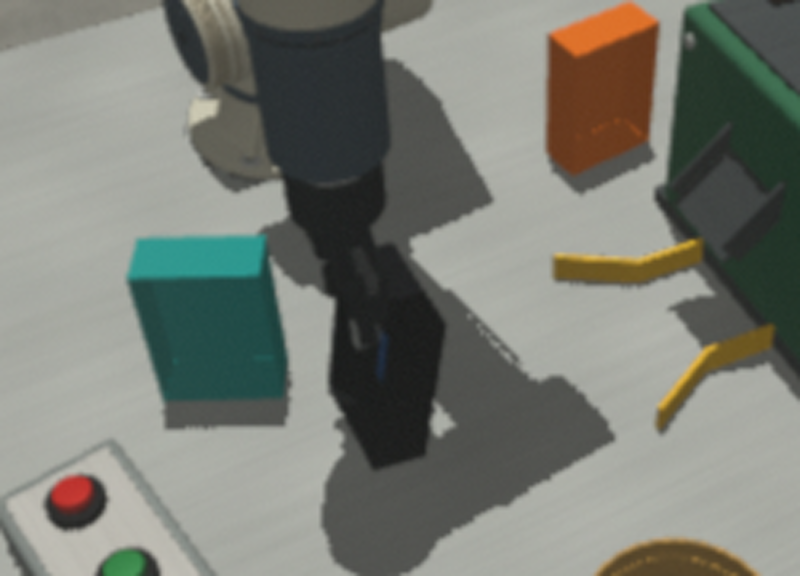

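The pan is tilting towards the crusher, its blue floor just showing at (380,355), with the fingers behind the rim. I continue a little further.

jog_arm(rows=[[[0.06,-0.01,0.001,0,0,0,0],[0.06,-0.008,0,0,0,0,0],[0.06,0,0,0,0,0,0],[0.06,0,0,0,0,0,0]]])

```text
time_s: 6.3
eef_pos: [460.8, -90.7, 141.1]
eef_rot: [[-0.056, -0.998, 0.005], [-0.998, 0.056, -0.001], [0.0, -0.005, -1.0]]
force: [0.5, -0.1, 0.8]
gripper_width: 60.3
```

```bash

python3 -c "
from h import *
to(459,-105,142,0.06)
c=vision.camera('scene');cv2.imwrite('pics/s5.png',cv2.resize(c['frame'][120:300,150:400],None,fx=3.2,fy=3.2,interpolation=2))"
```

```text
t 6.3 p [460.8 -90.7 141.1] d_tool [14.4  1.  -0.9] rot [-0.005 -0.     0.004] F [ 0.5 -0.1  0.8] w 60.3 q [ 0.14  0.14 -0.27  0.   -1.15 -0.2 ]
```

View pics/s5.png

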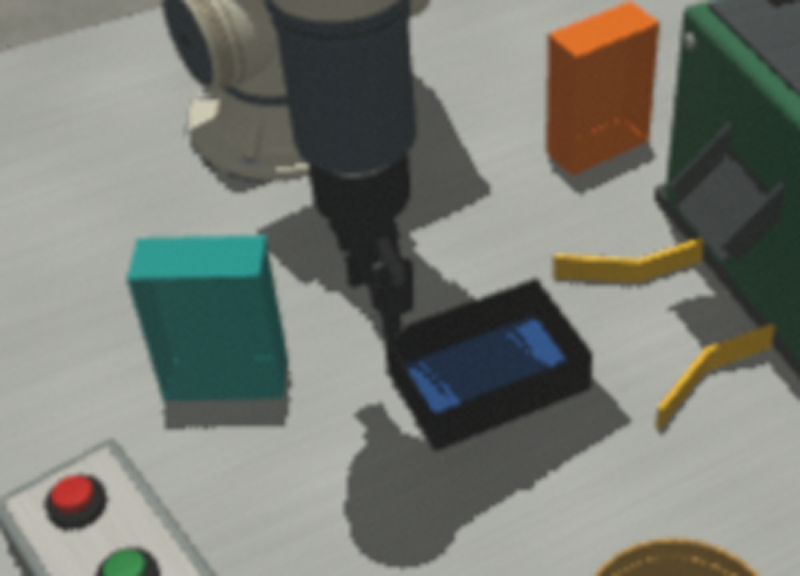

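jog_arm(rows=[[[0.06,0.03,0,0,0,0,0],[0.06,0.02,0,0.02,0,0,0.02],[0.06,0,0,0.035,0,0,0.02],[0.06,0,0,0.035,0,0,0],[0.06,0,0,0.02,0,0,0],[0.06,0,0,0.008,0,0,0],[0.06,0,0,0,0,0,0]]])

```text
time_s: 7.05
eef_pos: [461.1, -145.3, 21.0]
eef_rot: [[-0.1, -0.995, 0.011], [-0.995, 0.1, -0.002], [0.001, -0.011, -1.0]]
force: [0.6, -0.6, -0.3]
gripper_width: 59.9
```

```bash

python3 -c "
from h import *
to(464,-105,18,0.085)
c=vision.camera('scene');cv2.imwrite('pics/s6.png',cv2.resize(c['frame'][140:280,240:400],None,fx=4,fy=4,interpolation=2))
c=vision.camera('top');cv2.imwrite('pics/t6.png',cv2.resize(c['frame'][130:270,230:430],None,fx=4,fy=4,interpolation=2))"
```

```text
t 7.05 p [ 461.1 -145.3   21. ] d_tool [-40.4   1.1   3. ] rot [-0.011 -0.001 -0.015] F [ 0.6 -0.6 -0.3] w 59.9 q [ 0.02  0.3  -0.42  0.   -0.84 -0.12]
```

View pics/s6.png

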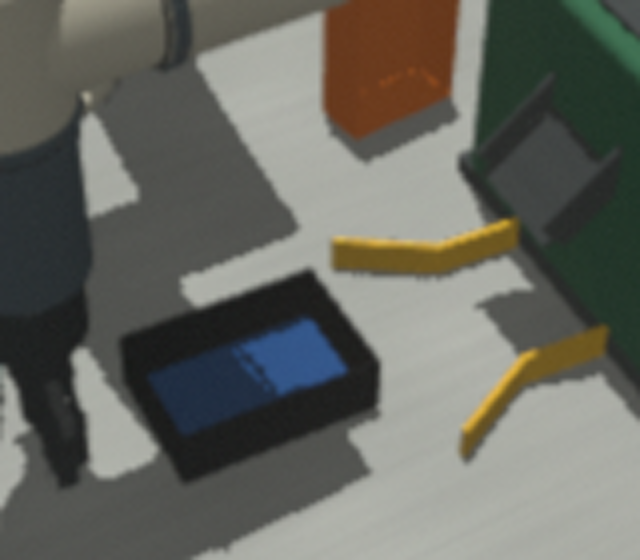

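View pics/t6.png

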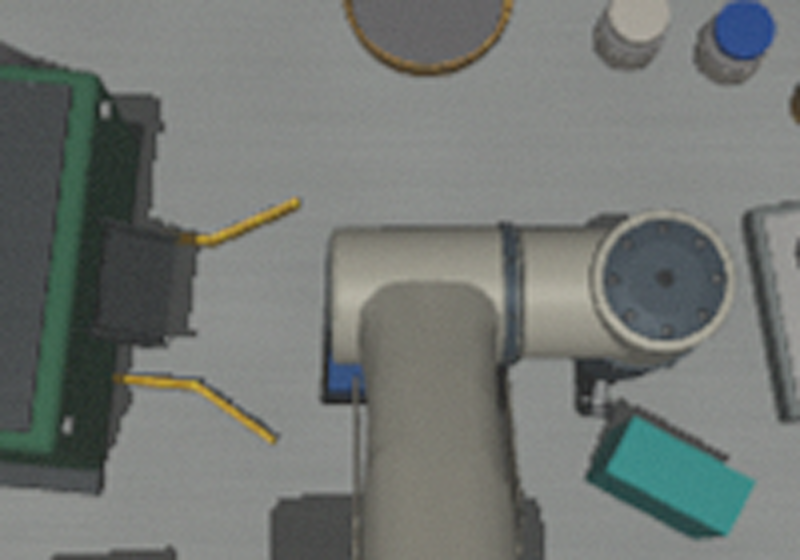

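```bash

python3 -c "
from h import *
d=vision.camera('scene')
S=lambda x,y,z:onz(d,x/4+240,y/4+140,z).round(1)
print(S(120,342,50),S(310,270,50),S(380,365,50),S(378,402,0),S(190,482,0))"
```

```text
[414.8 -68.3  50. ] [419.3  90.   50. ] [528.6  85.2  50. ] [522.4  89.5  -0. ] [519.  -66.6   0. ]
```

jog_arm(rows=[[[0.06,-0.02,0,0.003,-0.011,0,0],[0.06,-0.02,0,0.001,0,0,0],[0.06,-0.01,0,0,0,0,0],[0.06,-0.01,0,0,0,0,0],[0.06,-0.01,0,0,0,0,0]]])

```text
time_s: 7.7
eef_pos: [473.9, -74.0, 24.4]
eef_rot: [[-0.1, -0.995, 0.014], [-0.995, 0.1, -0.002], [0.0, -0.014, -1.0]]
force: [0.2, -2.1, -1.8]
gripper_width: 60.0
```

```bash

python3 -c "
from h import *
to(487,100,18,0.085)
c=vision.camera('scene');cv2.imwrite('pics/s7.png',cv2.resize(c['frame'][140:280,240:400],None,fx=4,fy=4,interpolation=2))"
```

```text
t 7.7 p [473.9 -74.   24.4] d_tool [-174.4    4.4    6.3] rot [-0.014 -0.    -0.015] F [ 0.2 -2.1 -1.8] w 60.0 q [ 0.18  0.28 -0.43  0.01 -0.84 -0.28]
```

View pics/s7.png

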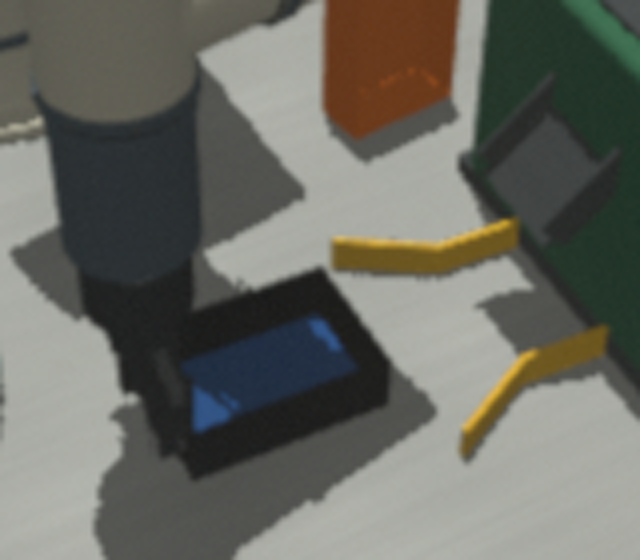

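jog_arm(rows=[[[0.06,-0.012,0.001,0.003,-0.014,0,-0.01],[0.06,-0.012,0.001,0.002,0,0,0],[0.06,-0.012,0.001,0.002,0,0,0],[0.06,-0.012,0.001,0.001,0,0,0],[0.06,-0.012,0.001,0.001,0,0,0],[0.06,-0.012,0.001,0.001,0,0,0]]])

```text
time_s: 8.35
eef_pos: [475.4, 1.9, 15.1]
eef_rot: [[-0.089, -0.996, 0.002], [-0.996, 0.089, -0.003], [0.002, -0.002, -1.0]]
force: [-0.1, -2.8, 2.8]
gripper_width: 60.1
```

```bash

python3 -c "
from h import *
to(487,100,18,0.085)
c=vision.camera('scene');cv2.imwrite('pics/s8.png',cv2.resize(c['frame'][140:280,240:400],None,fx=4,fy=4,interpolation=2))
c=vision.camera('top');cv2.imwrite('pics/t8.png',cv2.resize(c['frame'][130:270,230:430],None,fx=4,fy=4,interpolation=2))"
```

```text
t 8.35 p [475.4   1.9  15.1] d_tool [-98.7  -2.8  -3.1] rot [-0.002 -0.002 -0.005] F [-0.1 -2.8  2.8] w 60.1 q [ 0.34  0.3  -0.44  0.   -0.83 -0.43]
```

View pics/s8.png

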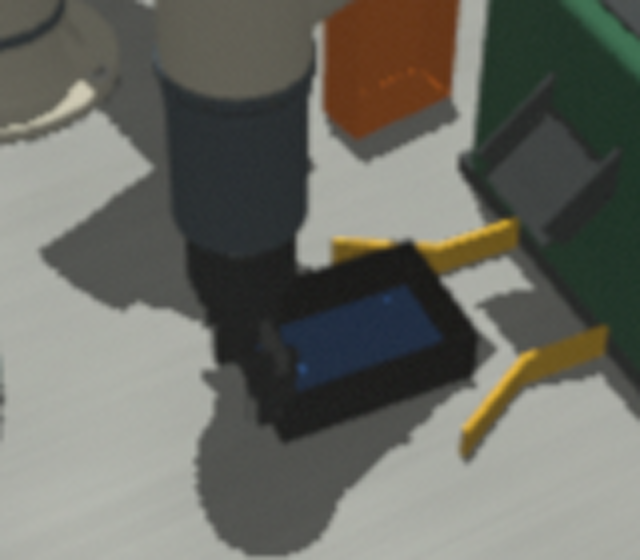

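View pics/t8.png

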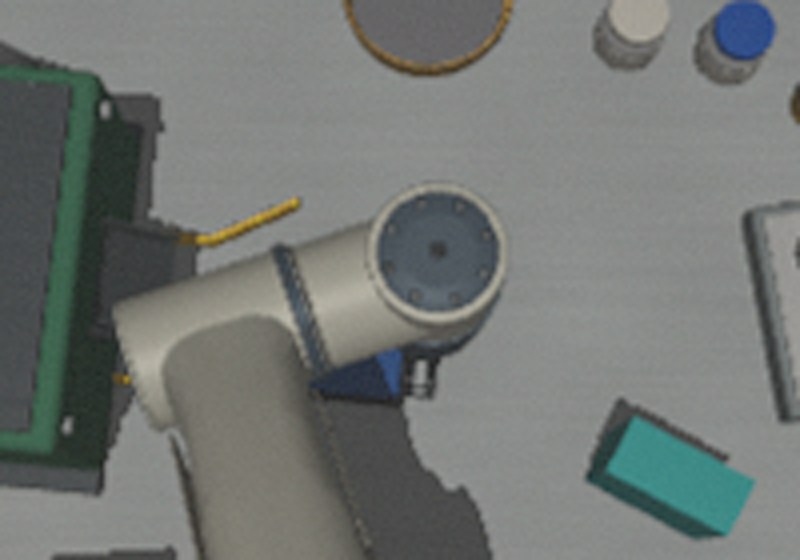

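```bash

python3 -c "
from h import *
d=vision.camera('top')
T=lambda x,y,z:onz(d,x/4+230,y/4+130,z).round(1)
for z in (150,200,250,300,350,400,450): print(z,T(437,250,z),T(140,335,z))
c=vision.camera('scene');cv2.imwrite('pics/s9.png',c['frame'][0:300,150:560])"
```

```text
150 [526.1  -4.6 150. ] [452.7 238.9 150. ]
200 [517.1  -3.  200. ] [446.3 232.1 200. ]
250 [508.2  -1.4 250. ] [439.8 225.2 250. ]
300 [4.992e+02 2.000e-01 3.000e+02] [433.4 218.4 300. ]
350 [490.2   1.8 350. ] [427.  211.6 350. ]
400 [481.3   3.4 400. ] [420.5 204.7 400. ]
450 [472.3   5.  450. ] [414.1 197.9 450. ]
```

View pics/s9.png

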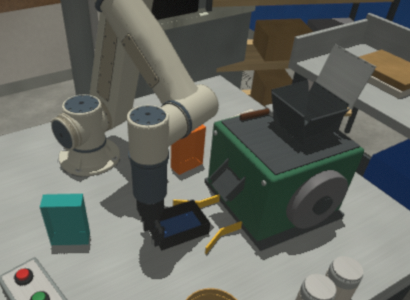

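jog_arm(rows=[[[0.06,-0.012,0,0,0,0,0],[0.06,-0.012,0,0.001,0,0,0],[0.06,-0.012,0,0.001,0,0,0],[0.06,-0.012,0,0.001,0,0,0],[0.06,-0.01,0,0.001,0,0,0]]])

```text
time_s: 9.05
eef_pos: [482.3, 28.5, 16.1]
eef_rot: [[-0.068, -0.998, -0.005], [-0.996, 0.068, -0.062], [0.062, 0.001, -0.998]]
force: [9.3, -49.2, 6.7]
gripper_width: 60.0
```

```bash

python3 -c "
from h import *
to(487,100,18,0.085)
c=vision.camera('scene');cv2.imwrite('pics/s10.png',cv2.resize(c['frame'][140:280,240:400],None,fx=4,fy=4,interpolation=2))"
```

```text
t 9.05 p [482.3  28.5  16.1] d_tool [-71.4   0.2  -6.3] rot [ 0.    -0.062  0.017] F [  9.3 -49.2   6.7] w 60.0 q [ 0.43  0.32 -0.44  0.07 -0.85 -0.54]
```

View pics/s10.png

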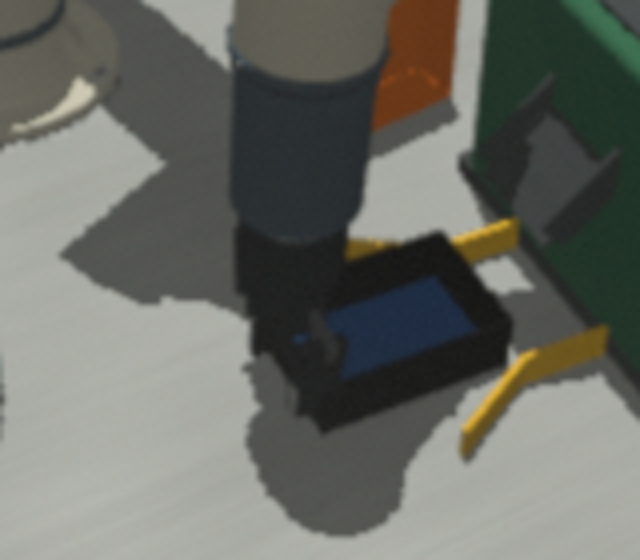

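jog_arm(rows=[[[0.06,0.015,0,0,0,0,0],[0.06,0.015,0,0,0,-0.06,0.015],[0.06,0.01,0,-0.003,0,0,0]]])

```text
time_s: 9.4
eef_pos: [479.4, -13.8, 20.5]
eef_rot: [[-0.083, -0.997, -0.002], [-0.997, 0.083, -0.005], [0.005, 0.002, -1.0]]
force: [-0.9, 0.4, 0.2]
gripper_width: 60.3
```

```bash

python3 -c "
from h import *
to(487,10,18,0.085)
c=vision.camera('scene');cv2.imwrite('pics/s11.png',cv2.resize(c['frame'][170:270,290:400],None,fx=6,fy=6,interpolation=2))
c=vision.camera('wrist');cv2.imwrite('pics/w11.png',c['frame'])"
```

```text
t 9.4 p [479.4 -13.8  20.5] d_tool [-24.3  -5.6   2.3] rot [ 0.002 -0.005  0.002] F [-0.9  0.4  0.2] w 60.3 q [ 0.3   0.3  -0.42  0.01 -0.85 -0.39]
```

View pics/s11.png

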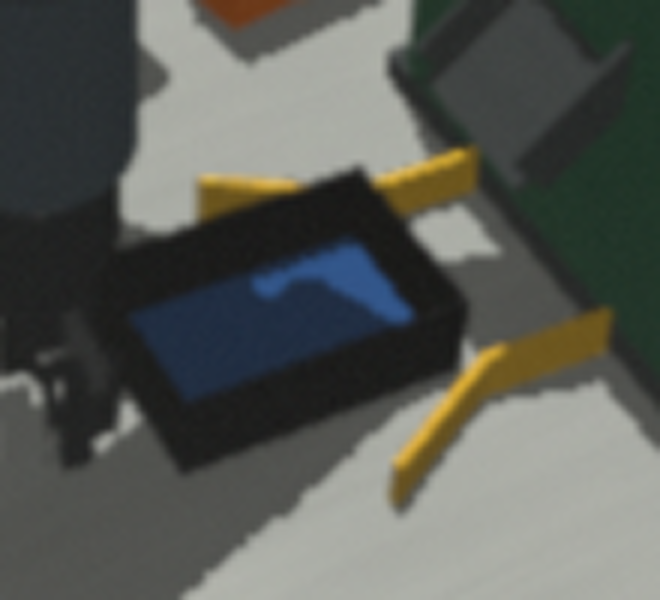

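View pics/w11.png

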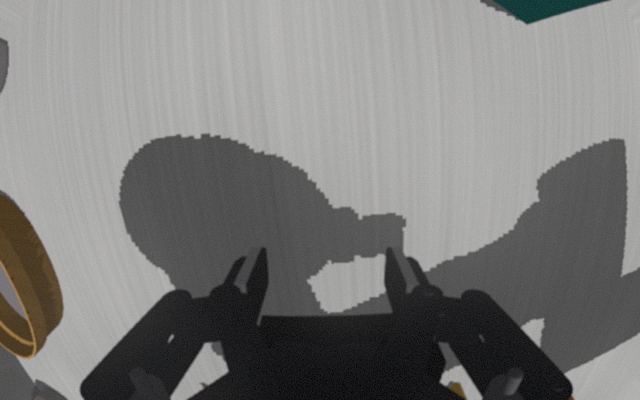

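```bash

python3 -c "
from h import *
d=vision.camera('scene')
S=lambda x,y,z:onz(d,x/6+290,y/6+170,z).round(1)
print('FL',S(360,168,50),'FR',S(466,303,50),S(462,370,0),'RR',S(185,472,0),'RL',S(105,262,50))
print('guide R end,bend,inner',S(395,468,30),S(490,350,30),S(608,312,30),'L end,inner',S(200,180,30),S(475,150,30))"
```

```text
FL [433.4 200.1  50. ] FR [540.6 192.4  50. ] [541.9 194.7   0. ] RR [529.1  38.1   0. ] RL [427.1  50.5  50. ]
guide R end,bend,inner [597.6 113.2  30. ] [558.4 196.7  30. ] [567.1 263.9  30. ] L end,inner [382.  133.3  30. ] [435.5 274.7  30. ]
```

jog_arm(rows=[[[0.06,-0.015,0.004,0.003,0,0,0],[0.06,-0.012,0.004,0.001,0,0,0],[0.06,-0.01,0,0.001,0,0,0]]])

```text
time_s: 9.85
eef_pos: [475.3, 27.7, 15.1]
eef_rot: [[-0.082, -0.997, -0.001], [-0.997, 0.082, -0.008], [0.008, -0.0, -1.0]]
force: [0.2, 0.2, 0.5]
gripper_width: 60.1
```

```bash

python3 -c "
from h import *
to(480,35,18,0.085)"
```

```text
t 9.85 p [475.3  27.7  15.1] d_tool [-7.6 -4.1 -2.9] rot [-0.    -0.008  0.003] F [0.2 0.2 0.5] w 60.1 q [ 0.39  0.3  -0.44  0.01 -0.84 -0.48]
```

jog_arm(rows=[[[0.06,-0.006,0,0,0,0,0],[0.06,-0.006,-0.004,0,0,0,0],[0.06,-0.006,-0.004,0,0,0,0]]])

```text
time_s: 10.15
eef_pos: [479.2, 29.5, 15.2]
eef_rot: [[-0.061, -0.998, -0.018], [-0.997, 0.062, -0.046], [0.047, 0.015, -0.999]]
force: [3.5, -29.8, 4.0]
gripper_width: 59.8
```

```bash

python3 -c "
from h import *
to(480,35,18,0.085)
c=vision.camera('scene');cv2.imwrite('pics/s12.png',cv2.resize(c['frame'][170:270,290:400],None,fx=6,fy=6,interpolation=2))"
```

```text
t 10.15 p [479.2  29.5  15.2] d_tool [-5.4 -0.4 -3.1] rot [ 0.014 -0.047  0.023] F [  3.5 -29.8   4. ] w 59.8 q [ 0.42  0.32 -0.42  0.05 -0.86 -0.51]
```

View pics/s12.png

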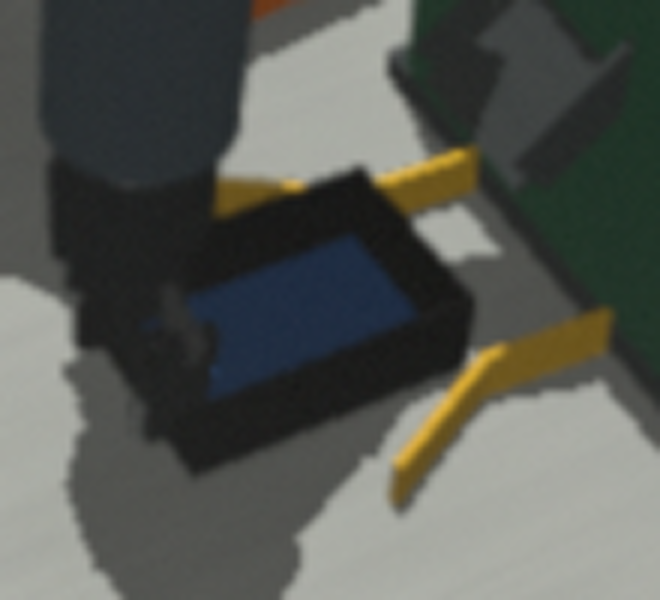

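jog_arm(rows=[[[0.06,0.015,0,0,0,0,0],[0.06,0.01,0,-0.01,-0.01,-0.047,0.02],[0.06,0,0,-0.03,0,0,0],[0,0,0,-0.035,0,0,0],[0,0,0,0,0,0,0],[0,0,0,0,0,0,0],[0,0,0,0,0,0,0]]])

```text
time_s: 10.9
eef_pos: [480.6, 7.2, 92.0]
eef_rot: [[-0.076, -0.997, -0.029], [-0.997, 0.076, -0.003], [0.005, 0.029, -1.0]]
force: [-0.8, 0.1, 0.1]
gripper_width: 1.9
```

```bash

python3 -c "
from h import *
to(488,143,90,0.085)"
```

```text
t 10.9 p [480.6   7.2  92. ] d_tool [-135.9    2.9    1.3] rot [ 0.029 -0.006  0.008] F [-0.8  0.1  0.1] w 1.9 q [ 0.34  0.23 -0.29 -0.01 -1.08 -0.41]
```

jog_arm(rows=[[[0,-0.03,0,0,0.028,0,0],[0,-0.03,0,0,0,0,0],[0,-0.03,0,0,0,0,0],[0,-0.03,0,0,0,0,0],[0,-0.008,0,0,0,0,0],[0,0,0,0,0,0,0]]])

```text
time_s: 11.5
eef_pos: [487.2, 139.7, 84.8]
eef_rot: [[-0.076, -0.997, -0.01], [-0.997, 0.076, -0.011], [0.011, 0.009, -1.0]]
force: [0.3, 0.0, 0.1]
gripper_width: 0.0
```

```bash

python3 -c "
from h import *
to(488,143,22,0.085)
c=vision.camera('scene');cv2.imwrite('pics/s13.png',cv2.resize(c['frame'][170:270,290:400],None,fx=6,fy=6,interpolation=2))"
```

```text
t 11.5 p [487.2 139.7  84.8] d_tool [-4.1 -1.1 62.8] rot [ 0.009 -0.011  0.009] F [0.3 0.  0.1] w 0.0 q [ 0.59  0.28 -0.26  0.   -1.05 -0.67]
```

View pics/s13.png

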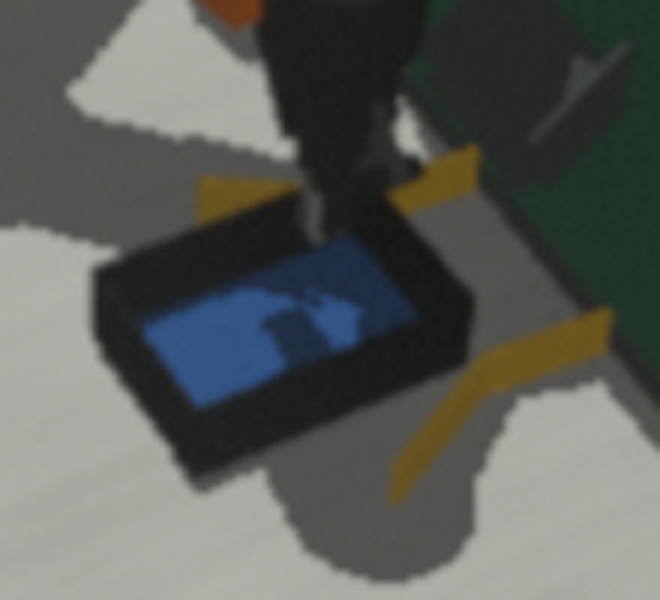

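jog_arm(rows=[[[0,0,0,0.02,0.008,-0.01,0],[0,0,0,0.02,0,0,0],[0,0,0,0.015,0,0,0],[0,0,0,0.003,0,0,0],[0,0,-0.01,0,0,0,0],[0,0,-0.008,0,0,0,0]]])

```text
time_s: 12.15
eef_pos: [504.7, 132.4, 24.9]
eef_rot: [[-0.079, -0.997, -0.002], [-0.997, 0.079, -0.003], [0.003, 0.002, -1.0]]
force: [-0.2, 0.2, 0.5]
gripper_width: 0.1
```

```bash

python3 -c "
from h import *
to(520,143,22,0.085)"
```

```text
t 12.15 p [504.7 132.4  24.9] d_tool [-11.8 -14.4   2.9] rot [ 0.002 -0.003  0.005] F [-0.2  0.2  0.5] w 0.1 q [ 0.56  0.36 -0.31  0.   -0.91 -0.64]
```

jog_arm(rows=[[[0,-0.01,-0.004,0,0,0,0],[0,-0.001,-0.005,0,0,0,0],[0,-0.001,-0.004,0,0,0,0]]])

```text
time_s: 12.45
eef_pos: [521.7, 144.0, 26.4]
eef_rot: [[-0.081, -0.997, -0.0], [-0.997, 0.081, -0.002], [0.002, -0.0, -1.0]]
force: [-3.1, -0.9, -0.5]
gripper_width: -0.1
```

```bash

python3 -c "
from h import *
to(520,143,22,0.085)
c=vision.camera('scene');cv2.imwrite('pics/s14.png',cv2.resize(c['frame'][170:270,290:400],None,fx=6,fy=6,interpolation=2))"
```

```text
t 12.45 p [521.7 144.   26.4] d_tool [1.1 1.6 4.4] rot [-0.    -0.002  0.004] F [-3.1 -0.9 -0.5] w -0.1 q [ 0.56  0.39 -0.25  0.   -0.93 -0.64]
```

View pics/s14.png

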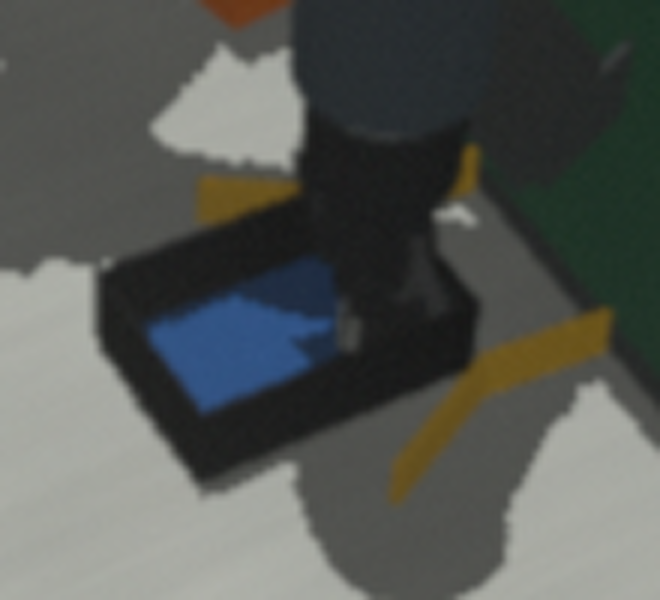

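jog_arm(rows=[[[0,0,-0.003,0.001,0,0,0],[0,0,0,0,0,0,0]]])

```text
time_s: 12.7
eef_pos: [525.3, 144.0, 25.5]
eef_rot: [[-0.08, -0.997, 0.0], [-0.997, 0.08, -0.002], [0.002, -0.0, -1.0]]
force: [0.2, 0.5, 0.2]
gripper_width: -0.2
```

```bash

python3 -c "
from h import *
to(500,143,90,0.085)
c=vision.camera('scene');cv2.imwrite('pics/s15.png',cv2.resize(c['frame'][170:270,290:400],None,fx=6,fy=6,interpolation=2))"
```

```text
t 12.7 p [525.3 144.   25.5] d_tool [  3.2  25.1 -64.5] rot [-0.    -0.002  0.004] F [0.2 0.5 0.2] w -0.2 q [ 0.56  0.4  -0.25  0.   -0.93 -0.64]
```

View pics/s15.png

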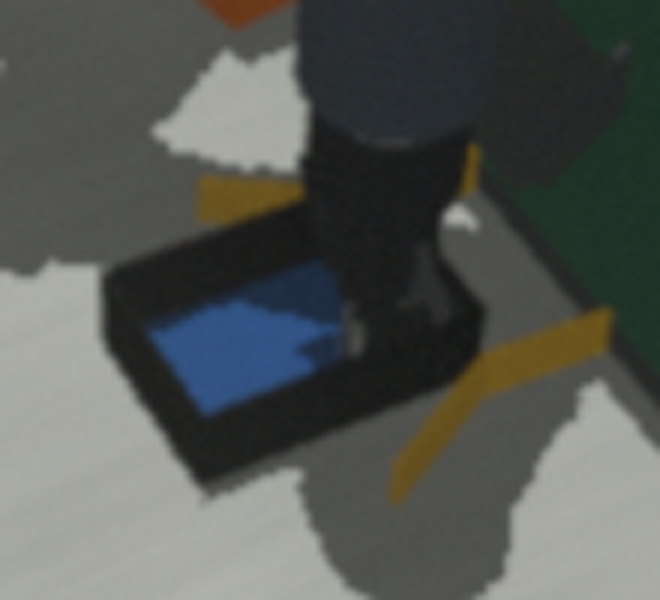

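jog_arm(rows=[[[0,0.002,0.015,0,0,0,0],[0,0,0.01,-0.02,0,0,0],[0,0,0,-0.035,0,0,0],[0,0.01,0,-0.025,0,0,0],[0,0.04,0,0,0,0,0],[0,0.04,0,0,0,0,0],[0.06,0.04,0,0,0,0,0],[0.06,0.02,0,0,0,0,0]]])

```text
time_s: 13.55
eef_pos: [489.8, -6.8, 110.9]
eef_rot: [[-0.073, -0.997, 0.01], [-0.997, 0.073, -0.0], [-0.001, -0.01, -1.0]]
force: [-0.1, -0.3, 1.0]
gripper_width: 28.2
```

```bash

python3 -c "
from h import *
to(479,-10,18,0.085)
d=c=vision.camera('scene');cv2.imwrite('pics/s16.png',cv2.resize(c['frame'][170:270,290:400],None,fx=6,fy=6,interpolation=2))
h=cv2.cvtColor(c['frame'],cv2.COLOR_BGR2HSV)"
```

```text
t 13.55 p [489.8  -6.8 110.9] d_tool [ 4.  11.4 92.7] rot [-0.01   0.001  0.012] F [-0.1 -0.3  1. ] w 28.2 q [ 0.31  0.2  -0.28  0.   -1.08 -0.38]
```

View pics/s16.png

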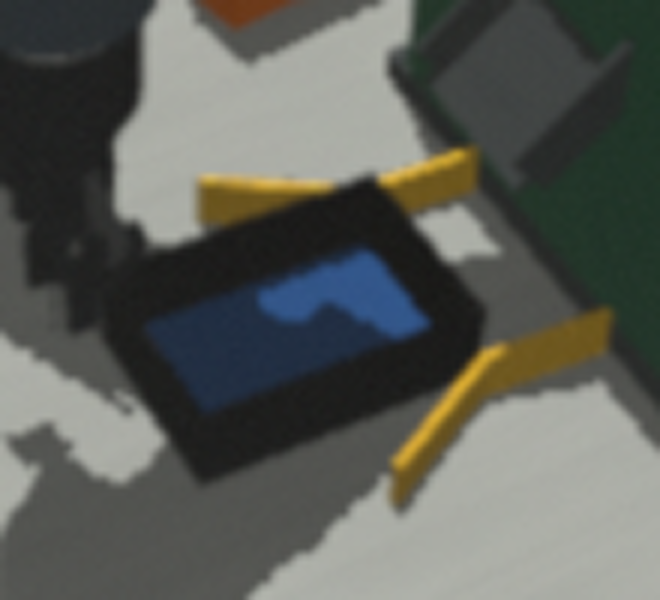

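```bash

python3 -c "
from h import *
d=vision.camera('scene')
S=lambda x,y,z:onz(d,x/6+290,y/6+170,z).round(1)
print('FL',S(373,177,50),'FR',S(484,312,50),'RR',S(205,485,0),'RL',S(105,275,50), 'floor',[S(*p,3) for p in ((370,250),(430,325),(207,413),(145,325))])"
```

```text
FL [442.4 202.2  50. ] FR [550.1 196.6  50. ] RR [540.9  42.4   0. ] RL [435.   46.1  50. ] floor [array([449.4, 199.5,   3. ]), array([510.2, 196.4,   3. ]), array([504.1,  65.5,   3. ]), array([436.9,  68.2,   3. ])]
```

jog_arm(rows=[[[0.06,0.002,0.006,0.03,-0.01,0,0.015],[0.06,0,0.002,0.03,0,0,0],[0.06,0,0,0.025,0,0,0],[0.06,0,0,0.005,0,0,0],[0.06,-0.015,0,0,0,0,0]]])

```text
time_s: 14.15
eef_pos: [486.3, 7.3, 20.6]
eef_rot: [[-0.092, -0.996, 0.008], [-0.996, 0.092, 0.002], [-0.003, -0.008, -1.0]]
force: [-0.0, 0.7, 0.7]
gripper_width: 59.7
```

```bash

python3 -c "
from h import *
to(485,100,18,0.085)"
```

```text
t 14.15 p [486.3   7.3  20.6] d_tool [-92.1   9.8   2.8] rot [-0.008  0.003 -0.007] F [-0.   0.7  0.7] w 59.7 q [ 0.34  0.3  -0.41  0.   -0.85 -0.43]
```

jog_arm(rows=[[[0.06,-0.012,0.004,0.002,0,0,0],[0.06,-0.01,0.002,0.001,0,0,0],[0.06,-0.01,0.002,0.001,0,0,0],[0.06,-0.008,0.001,0.001,0,0,0]]])

```text
time_s: 14.55
eef_pos: [482.5, 51.4, 18.2]
eef_rot: [[-0.089, -0.996, 0.012], [-0.996, 0.089, 0.001], [-0.002, -0.012, -1.0]]
force: [-0.1, -4.9, 2.9]
gripper_width: 60.0
```

```bash

python3 -c "
from h import *
to(485,100,18,0.085)
d=c=vision.camera('scene');cv2.imwrite('pics/s17.png',cv2.resize(c['frame'][170:270,290:400],None,fx=6,fy=6,interpolation=2))"
```

```text
t 14.55 p [482.5  51.4  18.2] d_tool [-48.7   1.8   0.3] rot [-0.012  0.002 -0.004] F [-0.1 -4.9  2.9] w 60.0 q [ 0.43  0.3  -0.42  0.01 -0.83 -0.53]
```

View pics/s17.png

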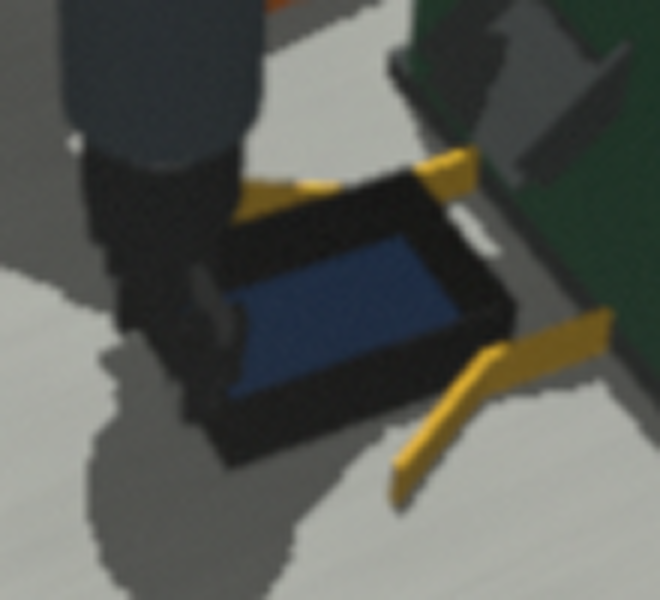

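jog_arm(rows=[[[0.06,-0.008,0,0.001,-0.01,0,0],[0.06,-0.008,0,0.001,0,0,0],[0.06,-0.008,0,0.001,0,0,0]]])

```text
time_s: 14.9
eef_pos: [485.0, 77.1, 15.7]
eef_rot: [[-0.088, -0.996, 0.002], [-0.996, 0.088, 0.002], [-0.002, -0.002, -1.0]]
force: [0.0, -3.9, 2.2]
gripper_width: 60.0
```

```bash

python3 -c "
from h import *
to(485,100,18,0.085)
d=c=vision.camera('scene');cv2.imwrite('pics/s18.png',cv2.resize(c['frame'][170:270,290:400],None,fx=6,fy=6,interpolation=2))"
```

```text
t 14.9 p [485.   77.1  15.7] d_tool [-22.8   2.1  -2.2] rot [-0.002  0.002 -0.004] F [ 0.  -3.9  2.2] w 60.0 q [ 0.48  0.32 -0.4  -0.   -0.85 -0.56]
```

View pics/s18.png

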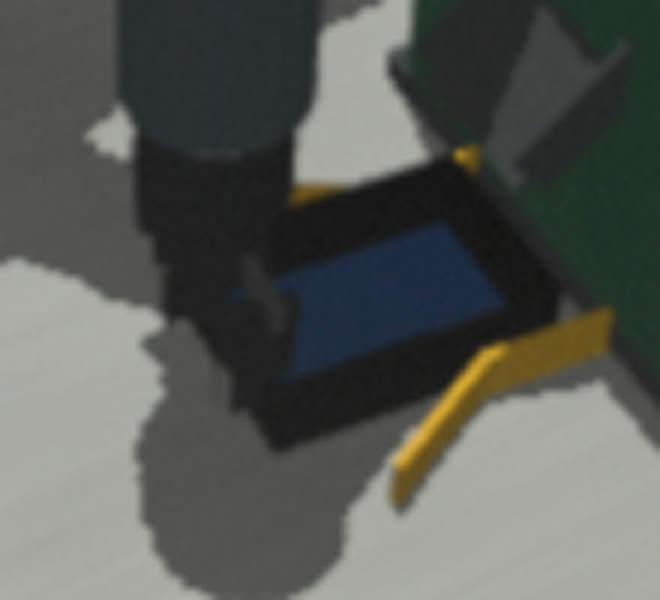

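jog_arm(rows=[[[0.06,-0.007,0,0,0,0,0],[0.06,-0.006,0,0,0,0,0],[0.06,-0.004,0,0,0,0,0]]])

```text
time_s: 15.25
eef_pos: [486.8, 96.1, 15.4]
eef_rot: [[-0.088, -0.996, 0.002], [-0.996, 0.088, 0.002], [-0.002, -0.002, -1.0]]
force: [-1.1, -4.4, 3.2]
gripper_width: 59.9
```

jog_arm(rows=[[[0.06,-0.004,0,0,0,0,0]]])

```text
time_s: 15.35
eef_pos: [487.1, 100.4, 15.4]
eef_rot: [[-0.088, -0.996, 0.002], [-0.996, 0.088, 0.002], [-0.002, -0.002, -1.0]]
force: [-0.7, -4.2, 2.5]
gripper_width: 60.0
```

jog_arm(rows=[[[0.06,-0.003,0,0,0,0,0]]])

```text
time_s: 15.45
eef_pos: [487.2, 102.1, 15.4]
eef_rot: [[-0.087, -0.996, 0.001], [-0.996, 0.087, -0.002], [0.001, -0.001, -1.0]]
force: [4.5, -19.2, 2.2]
gripper_width: 60.1
```

jog_arm(rows=[[[0.06,-0.003,0,0,0,0,0],[0.06,-0.003,0,0,0,0,0]]])

```text
time_s: 15.65
eef_pos: [487.2, 101.8, 15.6]
eef_rot: [[-0.086, -0.996, -0.002], [-0.996, 0.086, -0.013], [0.013, 0.001, -1.0]]
force: [2.9, -17.4, 3.3]
gripper_width: 60.3
```

```bash

python3 -c "
from h import *
to(485,60,18,0.085)
d=c=vision.camera('scene');cv2.imwrite('pics/s19.png',cv2.resize(c['frame'][160:260,300:410],None,fx=6,fy=6,interpolation=2))"
```

```text
t 15.65 p [487.2 101.8  15.6] d_tool [41.8 -1.4 -1.9] rot [ 0.001 -0.013 -0.002] F [  2.9 -17.4   3.3] w 60.3 q [ 0.53  0.34 -0.38  0.01 -0.86 -0.62]
```

View pics/s19.png

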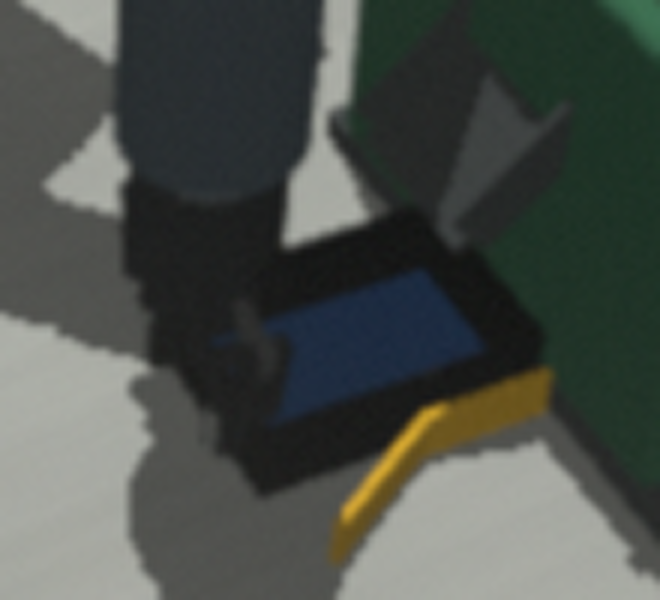

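jog_arm(rows=[[[0.06,0.01,0,0,0,0,0],[0.06,0.03,0,0,0,-0.013,0],[0.06,0.04,0,-0.02,0,0,0],[0,0.03,0,-0.04,0,0,0],[0,0.02,0,-0.04,0,0,0],[0,0.03,0,-0.03,0,0,0],[0,0.04,0,-0.01,0,0,0],[0,0.04,0,0,0,0,0]]])

```text
time_s: 16.5
eef_pos: [467.7, -139.7, 160.1]
eef_rot: [[-0.081, -0.997, 0.005], [-0.997, 0.081, 0.007], [-0.008, -0.004, -1.0]]
force: [1.3, 0.6, 0.2]
gripper_width: 0.1
```

```bash

python3 -c "
from h import *
to(545.6,-347,150,0.085)
d=c=vision.camera('scene');cv2.imwrite('pics/s20.png',cv2.resize(c['frame'][160:260,300:410],None,fx=6,fy=6,interpolation=2))
c=vision.camera('top');cv2.imwrite('pics/t20.png',cv2.resize(c['frame'][150:250,230:360],None,fx=6,fy=6,interpolation=2))"
```

```text
t 16.5 p [ 467.7 -139.7  160.1] d_tool [200.4 -94.3   9. ] rot [-0.004  0.008  0.004] F [1.3 0.6 0.2] w 0.1 q [ 0.03  0.17 -0.19 -0.01 -1.21 -0.1 ]
```

View pics/s20.png

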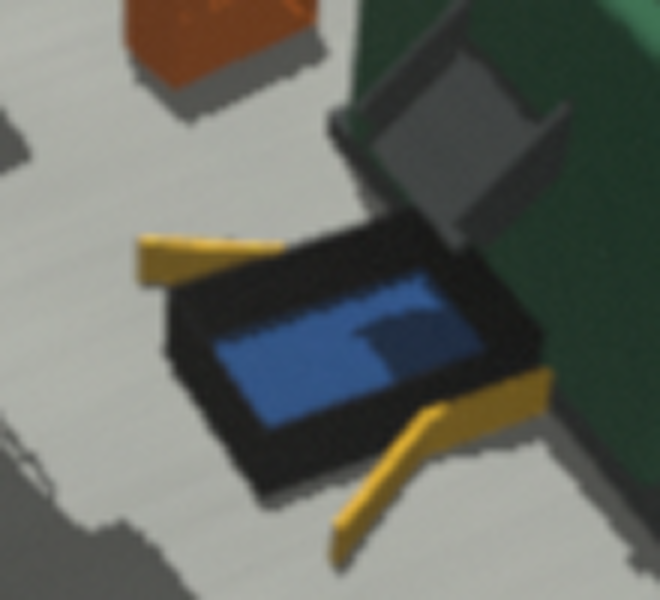

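View pics/t20.png

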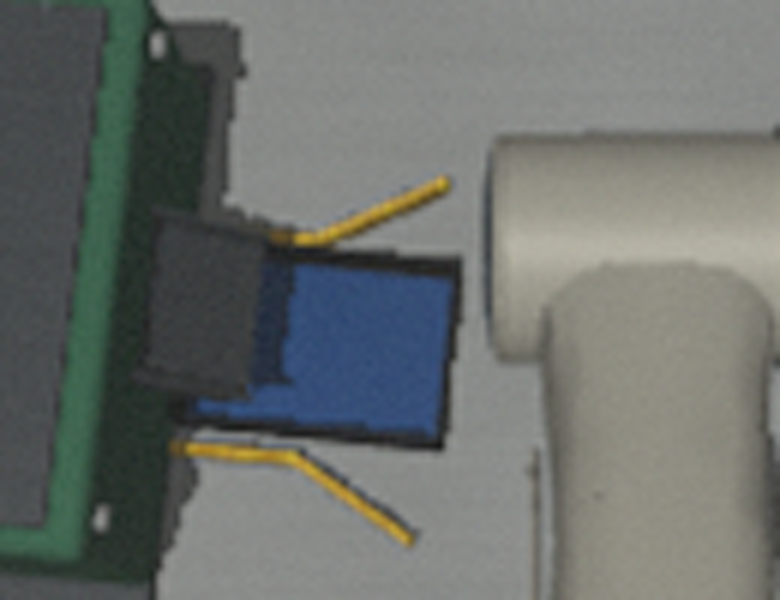

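```bash

python3 -c "
from h import *
d=vision.camera('top')
T=lambda x,y,z:onz(d,x/6+230,y/6+150,z).round(1)
print(T(460,260,50),T(443,447,50),'guide ends',T(446,183,30),T(411,540,30))"
```

```text
[539.9 107.3  50. ] [429.2 115.4  50. ] guide ends [590.2 117.4  30. ] [376.2 134.2  30. ]
```

jog_arm(rows=[[[0,0.04,-0.019,0,0,0,0],[0,0.04,-0.019,0,0,0,0],[0,0.04,-0.019,0,0,0,0],[0,0.04,-0.019,0,0,0,0],[0,0.033,-0.014,0,0,0,0],[0,0,0,0,0,0,0]]])

```text
time_s: 17.25
eef_pos: [546.1, -338.7, 152.3]
eef_rot: [[-0.076, -0.997, 0.004], [-0.997, 0.077, 0.015], [-0.016, -0.002, -1.0]]
force: [0.4, -0.0, -0.4]
gripper_width: -0.1
```

```bash

python3 -c "
from h import *
to(545.6,-347,80,0.085)"
```

```text
t 17.25 p [ 546.1 -338.7  152.3] d_tool [ 9.5  0.  72.2] rot [-0.002  0.016  0.008] F [ 0.4 -0.  -0.4] w -0.1 q [-0.32  0.47  0.23 -0.02 -1.33  0.25]
```

jog_arm(rows=[[[0,0.009,0,0.02,0,0.014,0],[0,0,0,0.025,0,0,0],[0,0,0,0.015,0,0,0],[0,0,0,0,0,0,0]]])

```text
time_s: 17.65
eef_pos: [548.6, -342.6, 87.8]
eef_rot: [[-0.075, -0.997, 0.004], [-0.997, 0.075, 0.005], [-0.006, -0.004, -1.0]]
force: [-0.8, 0.7, -0.4]
gripper_width: -0.1
```

```bash

python3 -c "
from h import *
to(545.6,-347,65,0.085)
d=c=vision.camera('scene');cv2.imwrite('pics/s21.png',cv2.resize(c['frame'][240:350,140:260],None,fx=5,fy=5,interpolation=2))"
```

```text
t 17.65 p [ 548.6 -342.6   87.8] d_tool [ 4.7  2.7 22.8] rot [-0.004  0.006  0.01 ] F [-0.8  0.7 -0.4] w -0.1 q [-0.32  0.52  0.13 -0.01 -1.18  0.25]
```

View pics/s21.png

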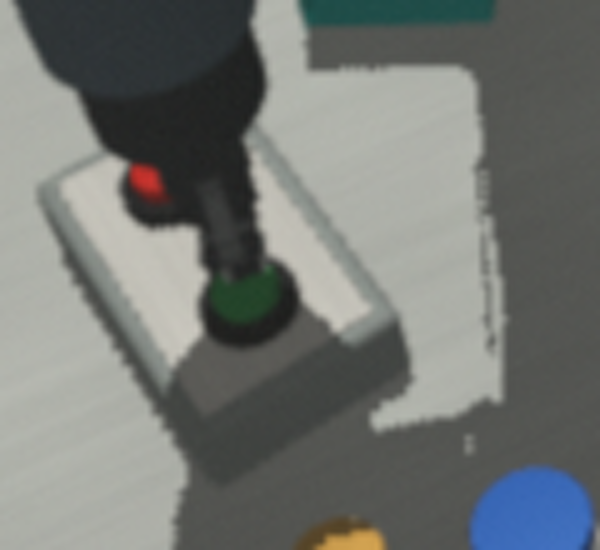

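jog_arm(rows=[[[0,0.006,0.003,0.008,0,0,0],[0,0,0,0.007,0,0,0],[0,0,0,0,0,0,0]]])

```text
time_s: 18.0
eef_pos: [547.6, -347.9, 75.6]
eef_rot: [[-0.072, -0.997, 0.01], [-0.997, 0.072, 0.003], [-0.004, -0.009, -1.0]]
force: [-0.1, 0.2, -0.7]
gripper_width: 0.5
```

jog_arm(rows=[[[0,0,0,0.004,0,0,0]]])

```text
time_s: 18.1
eef_pos: [548.2, -348.3, 72.5]
eef_rot: [[-0.072, -0.997, 0.011], [-0.997, 0.072, 0.002], [-0.003, -0.011, -1.0]]
force: [0.7, -0.1, 0.3]
gripper_width: -0.0
```

jog_arm(rows=[[[0,0,0,0.003,0,0,0]]])

```text
time_s: 18.2
eef_pos: [548.3, -348.3, 69.7]
eef_rot: [[-0.072, -0.997, 0.012], [-0.997, 0.072, 0.002], [-0.003, -0.012, -1.0]]
force: [-1.8, 0.5, 2.9]
gripper_width: -0.0
```

jog_arm(rows=[[[0,0,0.001,0.003,0,0,0]]])

```text
time_s: 18.3
eef_pos: [548.2, -348.3, 67.4]
eef_rot: [[-0.072, -0.997, 0.014], [-0.997, 0.072, 0.001], [-0.002, -0.014, -1.0]]
force: [1.0, 1.3, 3.5]
gripper_width: -0.1
```

jog_arm(rows=[[[0,0,0,0.003,0,0,0]]])

```text
time_s: 18.4
eef_pos: [548.4, -348.5, 65.8]
eef_rot: [[-0.071, -0.997, 0.015], [-0.997, 0.071, 0.0], [-0.001, -0.015, -1.0]]
force: [-6.8, 6.8, 20.5]
gripper_width: -0.3
```

jog_arm(rows=[[[0,0,0,0.002,0,0,0]]])

```text
time_s: 18.5
eef_pos: [548.3, -348.4, 65.9]
eef_rot: [[-0.071, -0.997, 0.015], [-0.997, 0.071, -0.001], [-0.001, -0.015, -1.0]]
force: [-4.9, 6.3, 15.7]
gripper_width: 0.1
```

```bash

python3 -c "
from h import *
d=c=vision.camera('scene');cv2.imwrite('pics/s22.png',cv2.resize(c['frame'][270:320,160:220],None,fx=10,fy=10,interpolation=2))"
```

```text
(no output)
```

View pics/s22.png

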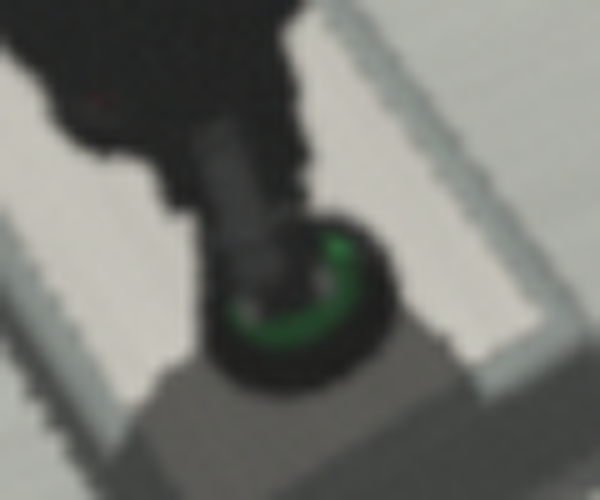

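jog_arm(rows=[[[0,0,0,-0.012,0,0,0],[0,0,0,-0.01,0,0,0],[0,0,0,0,0,0,0]]])

```text
time_s: 18.85
eef_pos: [548.3, -348.7, 90.2]
eef_rot: [[-0.071, -0.997, 0.017], [-0.998, 0.071, -0.002], [0.0, -0.017, -1.0]]
force: [0.0, 0.2, 0.2]
gripper_width: -0.2
```

```bash

python3 -c "
from h import *
to(545.6,-347,90,0.085)
d=c=vision.camera('scene');cv2.imwrite('pics/s23.png',cv2.resize(c['frame'][270:320,160:220],None,fx=10,fy=10,interpolation=2))"
```

```text
t 18.85 p [ 548.3 -348.7   90.2] d_tool [-1.5  2.9  0.2] rot [-0.017 -0.     0.014] F [0.  0.2 0.2] w -0.2 q [-0.33  0.51  0.13 -0.   -1.17  0.26]
```

View pics/s23.png

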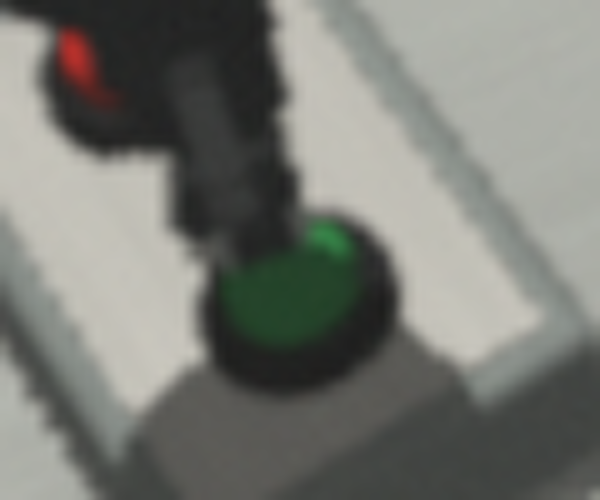

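```bash

python3 -c "
from h import *
d=vision.camera('scene')
for z in (71.5,65.5):
  P=np.array([proj(d,[546+16*np.cos(a),-347.3+16*np.sin(a),z]) for a in np.linspace(0,6.28,60)])
  print(z,((P.min(0)-[160,270])*10).round(),((P.max(0)-[160,270])*10).round())
a=cv2.imread('pics/s22.png').astype(int);b=cv2.imread('pics/s23.png').astype(int)
for x in (320,335,345,355):
  for n,i in(('down',a),('up',b)):
    g=np.where((i[:,x,1]-i[:,x,2]>20)&(np.arange(500)>150))[0]; print(x,n,g.min() if len(g) else None,g.max() if len(g) else None)
"
```

```text
71.5 [216. 205.] [351. 319.]
65.5 [221. 219.] [356. 332.]
320 down 306 331
320 up 219 330
335 down 235 320
335 up 222 319
345 down 239 310
345 up 229 307
355 down None None
355 up 244 257
```

jog_arm(rows=[[[0,0,0,-0.04,0,0,0],[0,0,0,-0.04,0,0,0],[0,0.0,0.02,-0.03,0,0,0],[0,0,0.03,-0.03,0,0,0],[0,0,0,0,0,0,0],[0,0,0,0,0,0,0]]])

```text
time_s: 19.55
eef_pos: [492.1, -343.5, 226.2]
eef_rot: [[-0.072, -0.997, 0.003], [-0.997, 0.072, 0.006], [-0.006, -0.003, -1.0]]
force: [-0.0, -0.2, -0.6]
gripper_width: 0.4
```

```bash

python3 -c "
from h import *
to(545.6,-347,90,0.085)
c=vision.camera('scene');cv2.imwrite('pics/s24.png',c['frame'])
c=vision.camera('top');cv2.imwrite('pics/t24.png',c['frame'])"
```

```text
t 19.55 p [ 492.1 -343.5  226.2] d_tool [  0.4 -53.2 136.3] rot [-0.003  0.006  0.013] F [-0.  -0.2 -0.6] w 0.4 q [-0.35  0.36  0.24 -0.01 -1.45  0.28]
```

View pics/s24.png

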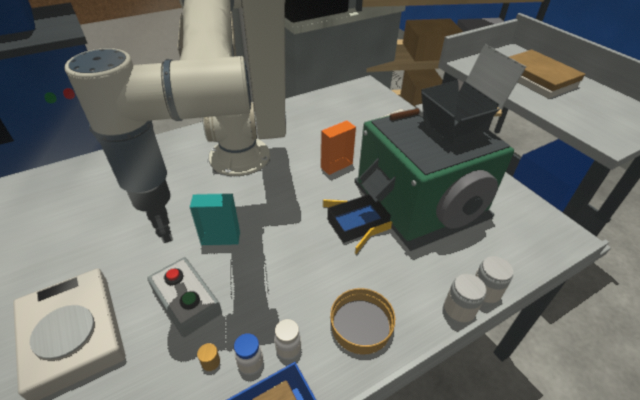

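View pics/t24.png

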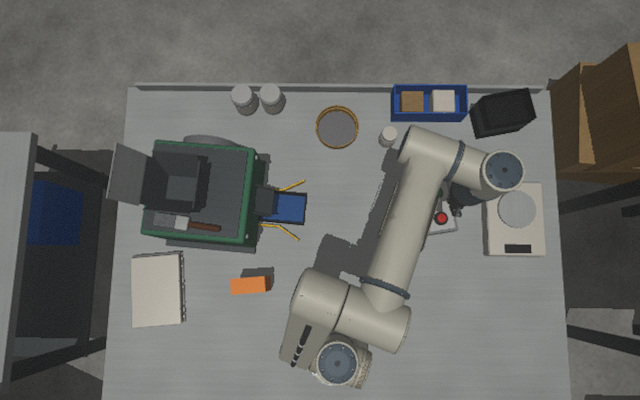

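The final pictures show the pan lying open side up against the crusher, centred on about (360,217) in the scene view and between the guides. The green button is up again and everything else is where it started. I'm handing in.

```bash
python3 -c "
from h import *
print(robot.sign_off())"
```

```text
the job is handed in; nothing more can be done
None
```

The job is done and handed in at about 19.6 s. The pan lies on its base with the open side up, pushed in between the yellow guides to the crusher's front. The green button was then pressed once and released.

**Tipping:** The first push passed over the pan's top because the fingers stood too high, and the pan did not move. The second, lower push tipped it over towards the crusher.

**Sliding in:** The pan caught on the left guide at the bend, and a second push with some sideways motion did not free it. The wrist read up to about 50 N, against a limit of 120 N. I backed off, pushed the pan about 9 mm sideways from inside its wall, then pushed it home. It stopped there at 17–19 N.

**Pan check:** In the top camera the pan's rear edge is centred at (484.5, 111.4) mm. That is about 14 mm past the line of the guide ends, against 13 mm expected when home. It lies parallel to the guides.

**Button check:** The force stayed at about 3 N and then rose to about 20 N at the stop, and the scene picture shows the top dropping about 5–6 mm. My camera estimate of the button's height (65 mm) was about 6 mm lower than where the finger met it. After I lifted, the button looked to be up again.

**Other things:** In the last pictures the red button, jars, sieve, weight, brush and look-alikes show no change, apart from a few hidden behind the arm in the top view. The robot was touching nothing when I handed in.

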